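Open the ratchet stop beside the mixer bowl

TASK

The copper bowl is penned in by a ratchet stop on the walnut shelf. With the fingertips, press down the orange release tab on the sliding jaw and, keeping it pressed, push the jaw back along its bar away from the bowl until it is fully home against the black end block; then let the tab spring up and draw clear. Nothing needs to be picked up: leave the bowl, glass cup, white case and spoon set where they are.

Things in the scene. Friction and masses are not known exactly. Their poses are not given: they have to be found in the camera images.
- stop: Ratchet stop, fixed to the shelf: aluminium bar 24 mm wide, 430 mm long, top 48 mm above the shelf, steel teeth on one flank, along the stop's y axis. Origin on the shelf under the bar's centre line; z up. Black fixed jaw at y = -285 mm, 62 mm high. Both jaws reach from x = -30 to +160 mm; the bowl stands between them on the +x side. The grey sliding jaw opens towards +y, away from the bowl.
- jaw (a joint): Travel of the grey sliding jaw along the stop's +y, m: 0 nearest the bowl, 0.180 fully home against the end block; starts at 0 to 0.06. A ratchet (teeth every 10 mm) blocks it towards +y unless the tab is pressed; towards the bowl it clicks along. Unlocked it slides with about 4 N of friction and stays put. Jaw plate 20 mm thick, top 62 mm high, centred at stop y = -110 mm + travel.
- release (a joint): How far the orange tab is pressed down, m: 0 up, 0.010 bottomed. Its spring pushes up with 3 N at the top, 6 N at the bottom. The ratchet is free from 0.006; the tab may rest as low as 0.005 when the pawl stands on a tooth. It springs up and locks when let go: hold it down while pushing. If let go short of jaw travel 0.172 it may stay about 0.005 down.
- tab_top (a point): Centre of the top face of the orange release tab, a flat plate 44 mm (stop x) by 36 mm (stop y), 9 mm thick, riding on the sliding jaw over the bar. Its top is 75 mm above the shelf when up. Nothing stands over it; the jaw plate on its -y side is lower than it even when pressed. Pressing is straight down.
- thumb_rest (a point): Top edge, middle, of the -y face of the upright grey thumb rest on the sliding jaw: a wall 50 mm wide (stop x), 14 mm thick, top 103 mm above the shelf, just behind (+y of) the tab, its face 21 mm from the tab's centre. A fingertip on the tab pushes the jaw back against this wall.
- end_block (a point): Centre of the -y face of the black end block that ends the jaw's travel (block 50 mm in stop x, 24 mm in stop y, 60 mm high, fixed on the bar); this point is 30 mm above the shelf, at stop y = +137 mm.
- bowl: Copper-toned steel bowl, 140 mm across, 68 mm high, loose, open upward. Origin at the centre of its underside, z up.
- cup: Glass custard cup, 80 mm across, 52 mm high, loose. Origin at the centre of its underside, z up.
- case: White plastic dough hook case, 85 x 150 x 38 mm, loose, lying flat. Origin at the centre of its underside.
- spoons: White and blue ceramic measuring spoon set, three spoons on a bar, 115 x 90 x 10 mm, loose, lying flat. Origin near its middle on the underside.
Things that resemble listed ones, but are neither listed nor needed, are in the scene too. Of the things that look like the cup, the smaller one is meant. Several things look just like the bowl: the one meant starts farthest to the robot's right.

How it is judged (in metres and radians):
On the way, in this order (a step that is already met when the one before it is completed fails the run):
1. the release tab is pressed down far enough to free the ratchet (6.5 mm) (value of joint release above 0.0065 m), for 0.1 s.
2. the sliding jaw is home, within 8 mm of the end block (value of joint jaw above 0.172 m), for 0.2 s.
At the end, for the whole second after the job is handed in: The jaw is at rest within 8 mm of fully home, the tab is up again (within 3 mm of its top), the bowl and cup stand upright, and bowl, cup, case and spoons are within 20 mm of where they began (value of joint jaw above 0.172 m and value of joint release below 0.003 m and velocity of joint jaw between -0.005 and 0.005 m/s and distance of each of bowl, cup, case, spoons from where it was at the start of the episode below 0.02 m and angle between each of bowl, cup's own z axis and vertical below 0.1 rad); the robot touches nothing.
It fails at once if the bowl, cup, case or spoon set is lifted, carried or shoved more than 20 mm (distance of any of bowl, cup, case, spoons from where it was at the start of the episode above 0.02 m).
It also fails if it takes over 35 s, if anything falls off the work surface, if the arm or the gripper's body presses on something with over 40 N, if the wrist force passes 120 N, or if a joint passes its speed limit or range.

ROBOT

A 7-joint arm with a two-finger parallel gripper is mounted at the origin on the work surface. World frame = base frame: x ahead of the robot, y to its left, z up, the work surface at z = 0. Lengths are in mm, angles in degrees, forces in N, time in s.
With the tool pointing down it reaches from about 400 to 875 mm from the base axis. Payload 4.4 kg.
Tool frame: the origin (TCP) lies at the very end of the fingers, on their centre line; the grasp point (between the pads) lies manip.grip_depth behind it (manip.grip_depth is the distance from the TCP to the grasp point, in mm); z points along the fingers, x is the direction in which the jaws open and shut, and the axes are right-handed (so a half turn about z gives the same grasp; the last joint's range is limited). The gripper opens to 85 mm and grips with 20 to 120 N. Pads are 22 mm wide; open, the fingers measure 114 mm over their backs; the gripper's body (76 mm by 85 mm) begins 54 mm behind the grasp point. The pads swing forward as they close: fully open they stand 13 mm farther back than shut.
Start: joints at [-78.828, 36.005, 2.206, 86.941, -1.547, 57.084, -1.146], TCP at [167.579, 628.041, 193.013] pointing down, gripper open.
Joint ranges: [-175.42, 175.42], [-21.48, 121.26], [-71.46, 75.88], [10.55, 141.38], [-63.04, 243.04], [13.31, 113.54], [-168.57, 168.57]. Speed limits (degrees/s): [147.25, 147.25, 180, 180, 180, 180, 180].

INTERFACE

Orientations are given as [roll, pitch, yaw] about the fixed x, y, z axes, in that order (R = Rz(yaw) Ry(pitch) Rx(roll)).
In Python, from bench import manip, camera gives the robot as it stands. The module is installed in compiled form; this text tells all that it offers.
- The arm moves only by the shell command python3 -m crank 'ROWS' [FORCE]. ROWS is JSON, a list of rows, each a list of 5 numbers: the shift along the tool's x, y, z in m, then the turn about the tool's z in rad, then the finger opening in m, from 0 to 0.0854. In form: [[tx, ty, tz, roll, gripper], ...]. A call has 1 to 12 rows; each row shifts and turns the commanded pose from where the row before left it, along the tool's axes as they then stand; what a row does not reach is not made up. A row lasts 1/12 s, in which the tool goes at most 41.7 mm and 7.16 degrees, less where a joint would pass 70% of its speed; a pose out of reach is approached as far as the arm can. A call is refused whole if a number of a shift passes 0.0417 or a number of a turn 0.125, either way. A call with a gripper value outside its range is refused whole. The fingers move at their own pace and stop on an object; FORCE is the grip in N (left out, the last holds). Time passes only in rows, so rows that do not move let the fingers close. It gives the time, the measured TCP pose, the force and the opening at its end, in the units of the state.
- manip.get_state(): the state, without advancing time (a new reading comes with each control period).
- camera(name): name is "scene" or "side" or "wrist"; returns a dict with "pixels" (480x640x3 uint8, blue, green, red), "depth" (480x640 float32, mm along the optical axis (not along the pixel's ray), 0 where there is no reading), "fx", "fy", "cx", "cy" (pixels), "k1" (the pictures are not rectified: a ray, as slopes to the right and down, at radius r is drawn at 1 + k1 r^2 times it, then the intrinsics apply), "rvec" (rotation vector, rad) and "tvec" (3), from world to camera coordinates, as OpenCV has them; the wrist camera has in their place "mount" (4x4, takes a point from camera to tool coordinates, whose origin is the TCP and whose axes are the tool frame's). Camera axes: x right, y down, z forward; pixel columns grow to the right and rows downward; lengths in mm; the calibration is good to about 2 mm. A picture is of the moment at which its call begins: read the wrist's pose just before it.
- manip.sign_off(): hands the job in, once; it reports no verdict.
The state is a dict: "t": time; "joints": joint angles; "qvel": joint speeds; "tau": joint torques, N m; "tcp_pos": TCP position; "eef_rot": TCP orientation; "ft_force": force on the tool from outside, world axes, zero at the start; "ft_torque": the same for the moment, N m; "finger_gap": opening from 0.0 (shut) to 1.0 (fully open).
Only numpy, scipy, OpenCV 4.12 (cv2) and the standard library are available. Lean on these libraries where they do the work, as an engineer would, in place of code of your own. Each camera call takes 0.05 s, during which the arm holds its last target. There are 200 camera calls.

## Working session

There is one attempt and no reset: what is moved stays moved. The work goes in short steps, Python scripts to look and compute and a shell command to move; the robot and the scene stay as the last step left them, time stands still between calls to the robot, and variables do not carry over. Pictures are saved under pics/ and viewed, about 8 in all and at most 12, crops included, and the job is handed in when it is done.

```bash
mkdir -p pics
cat > h.py <<'E'
import numpy as np,cv2
from bench import manip,camera
from scipy.spatial.transform import Rotation as R
def pts(c,st=None):
    # world point per pixel from depth
    h,w=c["depth"].shape
    v,u=np.mgrid[:h,:w]
    d=np.array([c["k1"],0,0,0,0],float)
    K=np.array([[c["fx"],0,c["cx"]],[0,c["fy"],c["cy"]],[0,0,1.]])
    n=cv2.undistortPoints(np.stack([u,v],-1).reshape(-1,1,2).astype(np.float64),K,d).reshape(h,w,2)
    P=np.dstack([n,np.ones((h,w))])*c["depth"][...,None]
    if "rvec" in c:
        M=cv2.Rodrigues(np.array(c["rvec"],float))[0]
        return (P-np.array(c["tvec"],float).ravel())@M
    m=np.array(c["mount"]); T=R.from_euler('xyz',st["eef_rot"],degrees=True).as_matrix()
    return (P@m[:3,:3].T+m[:3,3])@T.T+np.array(st["tcp_pos"])
E
python3 - <<'E'
from h import *
st=manip.get_state();print(st)
for n in("scene","side","wrist"):
    c=camera(n);cv2.imwrite(f"pics/{n}.png",c["pixels"]);np.savez(f"{n}.npz",p=c["pixels"],P=pts(c,st),d=c["depth"])
E
```

```text
{'t': 0.0, 'joints': array([-78.82822111,  36.05876143,   2.20238337,  86.99545183,
        -1.54612364,  57.08337965,  -1.14628991]), 'qvel': array([-0.00285241,  0.10837875,  0.08355514,  0.07931778,  0.02084856,
        0.02488273, -0.00039509]), 'tau': array([ 2.08065289e-04, -5.63397110e+01,  1.22619655e+00, -1.93449837e+01,
        1.08787927e-02,  1.01756270e-02, -8.40631117e-06]), 'tcp_pos': array([167.39281411, 627.36280732, 192.09390317]), 'eef_rot': array([1.79997976e+02, 1.07897282e-01, 7.50584103e+01]), 'ft_force': array([0.71562673, 0.20833434, 0.21061999]), 'ft_torque': array([ 0.01818268, -0.01223133,  0.01499964]), 'finger_gap': 0.996373770309198}
```

View pics/scene.png

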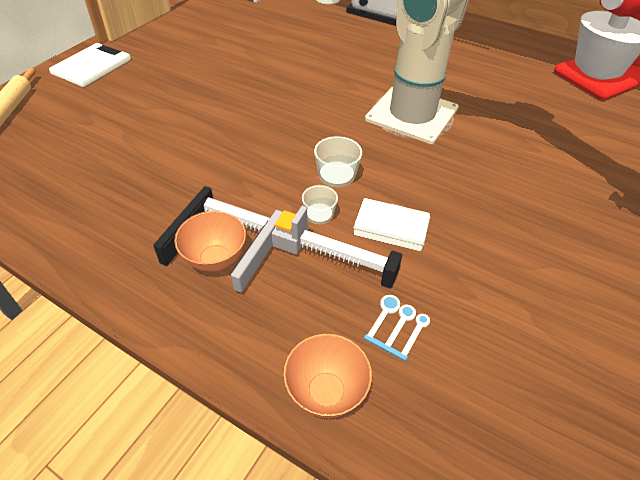

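View pics/side.png

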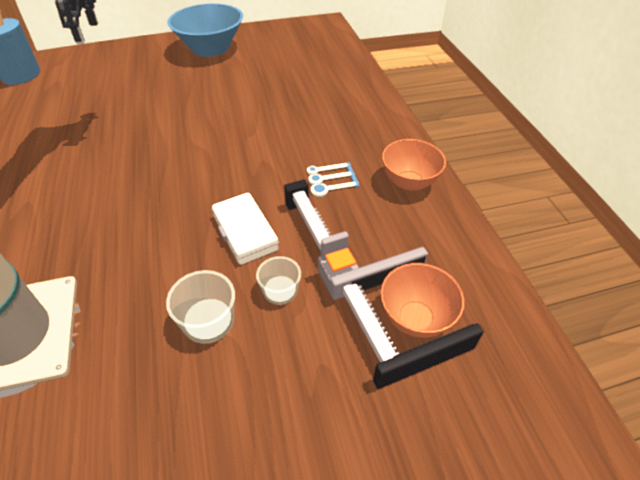

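The scene view shows the orange tab at about (288,221), the end block at (391,268) and the fixed jaw at (185,225). The side view has the tab at (341,260), the end block at (297,194) and the fixed jaw at (430,355). Next I'll measure the tab and the bar's direction.

Run:
```python
from h import *
for n,(u0,u1,v0,v1) in dict(scene=(265,310,200,240),side=(320,365,240,280)).items():
    f=np.load(n+".npz");p=f["p"];P=f["P"];hsv=cv2.cvtColor(p,cv2.COLOR_BGR2HSV)
    m=cv2.inRange(hsv,(12,200,200),(28,255,255))>0
    k=np.zeros_like(m);k[v0:v1,u0:u1]=1;m&=k&(f["d"]>0)
    Q=P[m];print(n,m.sum(),np.median(Q,0),Q.min(0),Q.max(0))
    top=Q[Q[:,2]>np.median(Q[:,2])-5]; r=cv2.minAreaRect(top[:,:2].astype(np.float32));print(r)
    # bar: bright low-saturation pixels z 40-56
    S=P.reshape(-1,3);H=hsv.reshape(-1,3)
    t=np.median(Q,0)
    g=(abs(S[:,2]-48)<6)&(H[:,1]<50)&(H[:,2]>170)&(np.hypot(*(S[:,:2]-t[:2]).T)<330)
    B=S[g];
    l=cv2.fitLine(B[:,:2].astype(np.float32),cv2.DIST_HUBER,0,.01,.01).ravel();print("bar",g.sum(),l,np.degrees(np.arctan2(l[1],l[0])))
    b=(S[:,2]>25)&(S[:,2]<75)&(H[:,2]<60)&(np.hypot(*(S[:,:2]-t[:2]).T)<330)
    D=S[b][:,:2];s=(D-l[2:])@l[:2];st=(t[:2]-l[2:])@l[:2]
    for q in(s<st,s>st):
        if q.sum(): print("black",q.sum(),np.median(D[q],0),"along rel tab",np.percentile(s[q]-st,[2,50,98]))
    # table height
    print("table z",np.median(S[(np.hypot(*(S[:,:2]-t[:2]).T)<330)][:,2]))
    # obstacles heights
```

```text
scene 241 [596.34602608 -33.21512485  71.9963688 ] [511.33691031 -68.20280297   0.68418894] [615.3136893   -9.40218023  75.62762896]
((591.6892700195312, -30.52898406982422), (46.69966125488281, 35.03306198120117), 9.49051284790039)
bar 1887 [ 1.271033e-01 -9.918895e-01  5.881472e+02 -3.406395e+00] -82.69776
black 305 [576.76363207 196.89788481] along rel tab [-241.68133102 -231.11117918 -218.63269366]
black 863 [ 708.73901406 -221.16126601] along rel tab [190.65096389 197.22044597 211.076571  ]
table z -1.638272337382737
side 34 [586.50993279 -52.38177395  72.99453926] [568.84757833 -56.09139338  -3.813981  ] [638.19159834   8.32027041  75.49522975]
((585.920166015625, -48.74920654296875), (22.622976303100586, 48.54434585571289), 63.45377731323242)
bar 2159 [ 1.3399713e-01 -9.9098170e-01  5.9166681e+02 -6.6611977e+01] -82.29936
black 241 [553.61212042 179.38515724] along rel tab [-247.52791824 -232.68883991 -228.89476884]
black 1452 [ 658.24460705 -239.00663383] along rel tab [ 27.14289917 201.23514096 202.99321572]
table z -0.10854338347814962
```

```bash
python3 -m crank '[[0,0,0,0.118,0],[0,0,0,0.118,0],[0,0,0,0.118,0],[0,0,0,0.118,0],[0,0,0,0.118,0],[0,0,0,0.118,0],[0,0,0,0.118,0],[0,0,0,0.118,0],[0,0,0,0.118,0],[0,0,0,0.118,0],[0,0,0,0,0]]'
cat > go.py <<'E'
# remaining shift to world target, in tool axes (mm)
import sys
from h import *
st=manip.get_state();T=R.from_euler('xyz',st["eef_rot"],degrees=True).as_matrix()
t=np.array([float(a) for a in sys.argv[1:4]])
print("t",round(st["t"],2),"tcp",st["tcp_pos"].round(1),"rot",st["eef_rot"].round(1),"F",st["ft_force"].round(1),"gap",round(st["finger_gap"],2),"grip_depth",manip.grip_depth)
print("tool shift mm",((t-st["tcp_pos"])@T).round(1))
E
python3 go.py 580 -30 190
```

```text
t: 1.07
tcp_pos: [167.3, 627.8, 192.5]
eef_rot: [179.9, -0.0, 7.3]
ft_force: [-0.1, 0.3, -0.6]
finger_gap: 0.001
t 1.07 tcp [167.3 627.8 192.5] rot [179.9  -0.    7.3] F [-0.1  0.3 -0.6] gap 0.0 grip_depth 18.700000000000003
tool shift mm [325.8 704.9   3.3]
```

```bash
R='x'; python3 -m crank '[[0.0135,0.0294,0,0,0],[0.0135,0.0294,0,0,0],[0.0135,0.0294,0,0,0],[0.0135,0.0294,0,0,0],[0.0135,0.0294,0,0,0],[0.0135,0.0294,0,0,0],[0.0135,0.0294,0,0,0],[0.0135,0.0294,0,0,0],[0.0135,0.0294,0,0,0],[0.0135,0.0294,0,0,0],[0.0135,0.0294,0,0,0],[0.0135,0.0294,0,0,0]]' && python3 -m crank '[[0.0135,0.0294,0,0,0],[0.0135,0.0294,0,0,0],[0.0135,0.0294,0,0,0],[0.0135,0.0294,0,0,0],[0.0135,0.0294,0,0,0],[0.0135,0.0294,0,0,0],[0.0135,0.0294,0,0,0],[0.0135,0.0294,0,0,0],[0.0135,0.0294,0,0,0],[0.0135,0.0294,0,0,0],[0.0135,0.0294,0,0,0],[0.0135,0.0294,0,0,0],[0,0,0,0,0]]'; python3 -m crank '[[0,0,0,0,0],[0,0,0,0,0]]'
python3 - <<'E'
from h import *
st=manip.get_state();c=camera("wrist");cv2.imwrite("pics/w2.png",c["pixels"]);np.savez("w2.npz",p=c["pixels"],P=pts(c,st),d=c["depth"]);print(st["tcp_pos"],st["eef_rot"])
E
```

```text
t: 2.07
tcp_pos: [374.5, 297.8, 193.1]
eef_rot: [-180.0, -0.0, 7.7]
ft_force: [1.1, 1.2, -0.5]
finger_gap: 0.002
t: 2.23
tcp_pos: [375.1, 297.5, 193.2]
eef_rot: [180.0, -0.0, 7.4]
ft_force: [-0.4, 0.5, 0.5]
finger_gap: -0.003
[375.06461602 297.4505661  193.23031291] [ 1.79992965e+02 -2.15627978e-02  7.35444739e+00]invalid input at $: expected 1 to 12 rows
```

View pics/w2.png

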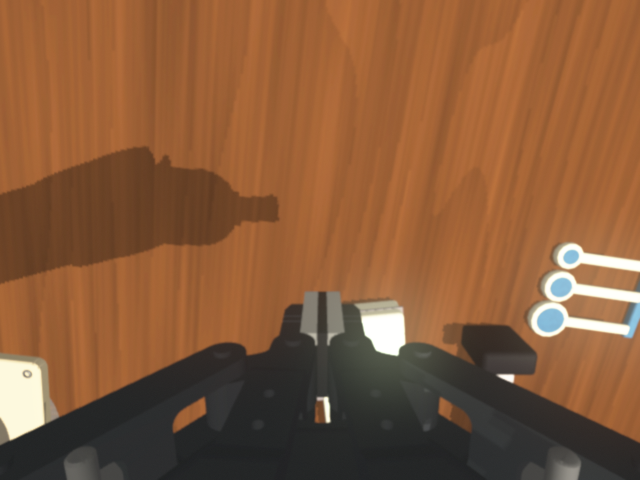

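The second call was refused because it had 13 rows, so the tool is about halfway. The picture shows the spoons at (560,280) and the end block at (497,350). I'll go on past the tab, because the camera looks towards +y.

```bash
python3 -m crank '[[0.0145,0.0377,0,0,0],[0.0145,0.0377,0,0,0],[0.0145,0.0377,0,0,0],[0.0145,0.0377,0,0,0],[0.0145,0.0377,0,0,0],[0.0145,0.0377,0,0,0],[0.0145,0.0377,0,0,0],[0.0145,0.0377,0,0,0],[0.0145,0.0377,0,0,0],[0.0145,0.0377,0,0,0],[0.0145,0.0377,0,0,0],[0.0145,0.0377,0,0,0]]' && python3 -m crank '[[0,0,0,0,0],[0,0,0,0,0]]'
python3 - <<'E'
from h import *
st=manip.get_state();c=camera("wrist");cv2.imwrite("pics/w3.png",c["pixels"]);P=pts(c,st);np.savez("w3.npz",p=c["pixels"],P=P,d=c["depth"]);print(st["tcp_pos"],st["eef_rot"])
hsv=cv2.cvtColor(c["pixels"],cv2.COLOR_BGR2HSV)
m=(cv2.inRange(hsv,(12,200,200),(28,255,255))>0)&(P[...,2]>65)&(P[...,2]<85)
Q=P[m];print(m.sum(),np.argwhere(m).mean(0) if m.any() else 0)
if m.any(): print(np.median(Q,0),cv2.minAreaRect(Q[:,:2].astype(np.float32)))
g=(abs(P[...,2]-48)<6)&(hsv[...,1]<60)&(hsv[...,2]>150)&(np.hypot(P[...,0]-590,P[...,1]+30)<250)
print(g.sum(),cv2.fitLine(P[g][:,:2].astype(np.float32),cv2.DIST_HUBER,0,.01,.01).ravel())
E
```

```text
t: 3.28
tcp_pos: [606.4, -126.1, 192.6]
eef_rot: [-179.9, -0.0, 7.7]
ft_force: [1.2, 1.3, 0.5]
finger_gap: 0.001
t: 3.45
tcp_pos: [605.8, -128.1, 192.3]
eef_rot: [180.0, 0.0, 7.4]
ft_force: [0.2, 0.6, -0.9]
finger_gap: -0.002
[ 605.75440095 -128.07590257  192.25801885] [1.79966357e+02 2.77171194e-02 7.41205888e+00]
2504 [ 96.07707668 313.30071885]
[585.30386853 -30.82907394  75.51549073] ((588.8206787109375, -33.31266784667969), (42.29505157470703, 34.781307220458984), 7.346008777618408)
7366 [  0.62086964  -0.78391385 574.1436     -94.77164   ]
```

View pics/w3.png

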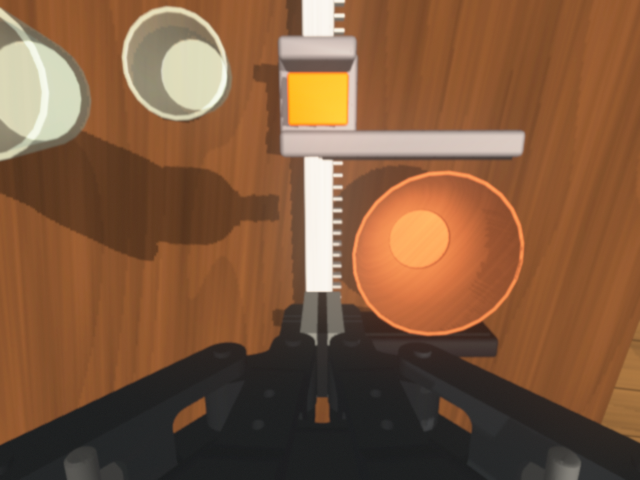

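The tab is at (318,98) in the picture, its rectangle centred near (589,-33) at z 75 mm. The bar runs along the tool's y at yaw 7.4°. Moving over the tab, a little towards the thumb rest.

```bash
python3 -m crank '[[-0.0006,-0.02,0,0,0],[-0.0006,-0.02,0,0,0],[-0.0006,-0.02,0,0,0],[-0.0006,-0.02,0,0,0],[-0.0006,-0.021,0,0,0],[0,0,0.02,0,0],[0,0,0.02,0,0],[0,0,0.02,0,0],[0,0,0.02,0,0],[0,0,0.015,0,0],[0,0,0,0,0],[0,0,0,0,0]]'; python3 go.py 589.5 -28 65
python3 - <<'E'
from h import *
c=camera("side");cv2.imwrite("pics/s4.png",cv2.resize(c["pixels"][150:350,220:460],(720,600)))
E
```

```text
t: 4.5
tcp_pos: [588.1, -24.3, 97.6]
eef_rot: [-179.9, 0.1, 7.7]
ft_force: [0.9, -0.6, -0.1]
finger_gap: -0.001
t 4.5 tcp [588.1 -24.3  97.6] rot [-1.799e+02  1.000e-01  7.700e+00] F [ 0.9 -0.6 -0.1] gap -0.0 grip_depth 18.700000000000003
tool shift mm [ 1.   3.9 32.5]
```

View pics/s4.png

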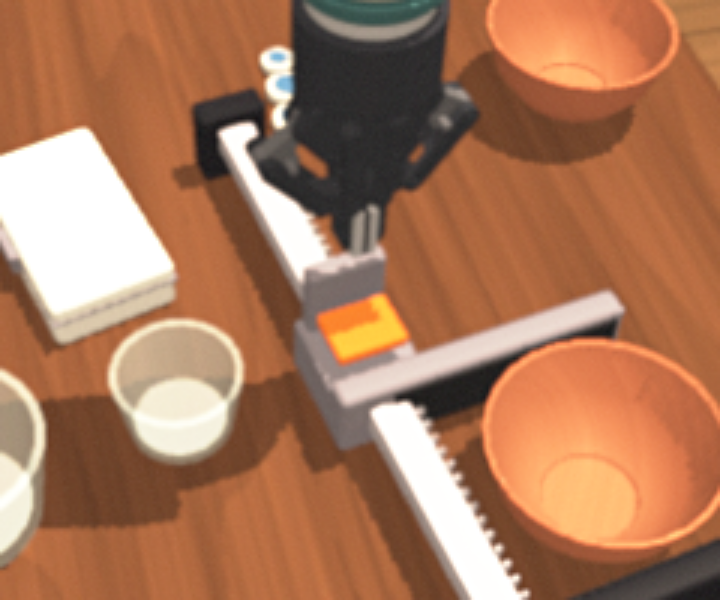

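The crop shows the tips at about (365,250), level with the thumb rest's top edge. I'll check where the TCP, tab and wall project there.

Run:
```python
from h import *
c=camera("side");st=manip.get_state()
K=np.array([[c["fx"],0,c["cx"]],[0,c["fy"],c["cy"]],[0,0,1.]])
y=np.array([-.129,.992,0]);x=np.array([.992,.129,0]);tab=np.array([589.5,-32.5,75])
w=tab+21*y+[0,0,28]
q=np.array([st["tcp_pos"],tab,w-25*x,w+25*x,w+14*y-25*x,w+14*y+25*x])
# k1 radial
uv=cv2.projectPoints(q,np.array(c["rvec"],float),np.array(c["tvec"],float),K,np.array([c["k1"],0,0,0,0.]))[0].reshape(-1,2)
print(((uv-[220,150])*3).round(),st["tcp_pos"])
M=cv2.Rodrigues(np.array(c["rvec"],float))[0];print("cam",-M.T@np.array(c["tvec"]).ravel())
P=pts(c);hsv=cv2.cvtColor(c["pixels"],cv2.COLOR_BGR2HSV)
m=(cv2.inRange(hsv,(8,190,180),(30,255,255))>0)&(P[...,2]>65)&(P[...,2]<85)&(np.hypot(P[...,0]-590,P[...,1]+32)<50)
print(m.sum(),np.argwhere(m).mean(0),cv2.minAreaRect(P[m][:,:2].astype(np.float32)))
print("column depth pts along tip u=341:",[P[v,341].round(0).tolist() for v in range(222,246,3)])
```

```text
[[354. 285.]
 [356. 320.]
 [304. 276.]
 [382. 252.]
 [295. 259.]
 [372. 235.]] [589.61273489 -25.62349925  99.01054373]
cam [ 421.78666102 -517.25211223  712.58191806]
252 [258.6984127  338.21428571] ((590.290283203125, -36.43107986450195), (42.870662689208984, 36.74001693725586), 7.8906450271606445)
column depth pts along tip u=341: [[588.0, -38.0, 171.0], [589.0, -38.0, 163.0], [589.0, -38.0, 156.0], [589.0, -39.0, 151.0], [590.0, -37.0, 140.0], [599.0, -11.0, 101.0], [599.0, -13.0, 96.0], [599.0, -14.0, 88.0]]
```

The tab projects within about 3 mm of where it's seen, and there is no contact. The tips look somewhat higher than the TCP, so I'll back off 4 mm from the wall and feel my way down by force.

```bash
python3 -m crank '[[0,0.004,0,0,0],[0,0,0.006,0,0],[0,0,0.006,0,0],[0,0,0.006,0,0],[0,0,0,0,0],[0,0,0,0,0]]';  python3 -m crank '[[0,0,0.004,0,0],[0,0,0,0,0],[0,0,0,0,0]]';  python3 -m crank '[[0,0,0.004,0,0],[0,0,0,0,0],[0,0,0,0,0]]'
```

```text
t: 5.1
tcp_pos: [589.0, -31.0, 79.3]
eef_rot: [-180.0, 0.1, 7.4]
ft_force: [-0.4, 0.1, 0.4]
finger_gap: 0.003
t: 5.35
tcp_pos: [589.4, -31.0, 75.8]
eef_rot: [-180.0, 0.0, 7.4]
ft_force: [-0.0, -0.5, 0.1]
finger_gap: -0.002
t: 5.6
tcp_pos: [589.4, -31.0, 71.8]
eef_rot: [-180.0, 0.0, 7.5]
ft_force: [-0.1, 0.1, -0.3]
finger_gap: -0.0
```

```bash
for i in 1; do python3 -m crank '[[0,0,0.004,0,0],[0,0,0,0,0],[0,0,0,0,0]]';  python3 -m crank '[[0,0,0.004,0,0],[0,0,0,0,0],[0,0,0,0,0]]'; done
python3 - <<'E'
from h import *
c=camera("side");cv2.imwrite("pics/s5.png",cv2.resize(c["pixels"][180:300,270:430],(800,600)))
E
```

```text
t: 5.85
tcp_pos: [589.3, -31.0, 67.7]
eef_rot: [-180.0, 0.0, 7.4]
ft_force: [-0.5, -0.2, 0.1]
finger_gap: -0.001
t: 6.1
tcp_pos: [589.3, -31.0, 63.7]
eef_rot: [-180.0, 0.0, 7.4]
ft_force: [-0.0, 0.2, -0.5]
finger_gap: 0.0
```

View pics/s5.png

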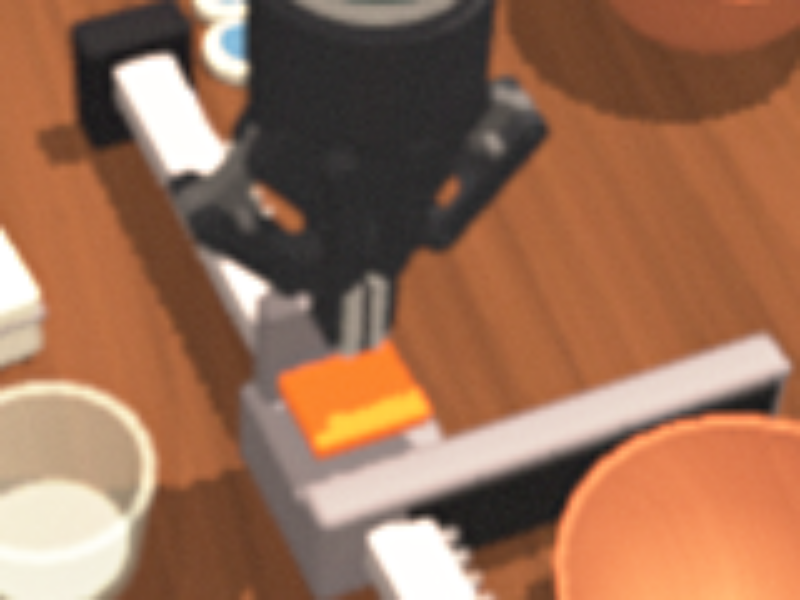

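The tips are in front of the wall, over the back half of the tab at (365,350), and still above it. Continuing down.

```bash
for i in 1; do python3 -m crank '[[0,0.002,0.004,0,0],[0,0,0,0,0],[0,0,0,0,0]]';  python3 -m crank '[[0,0,0.004,0,0],[0,0,0,0,0],[0,0,0,0,0]]';python3 -m crank '[[0,0,0.003,0,0],[0,0,0,0,0],[0,0,0,0,0]]'; done
```

```text
t: 6.4
tcp_pos: [589.6, -33.2, 59.7]
eef_rot: [-180.0, 0.0, 7.4]
ft_force: [0.2, -0.5, -0.4]
finger_gap: -0.002
t: 6.65
tcp_pos: [589.6, -32.9, 55.7]
eef_rot: [-180.0, 0.0, 7.5]
ft_force: [0.6, 0.3, -0.1]
finger_gap: 0.002
t: 6.9
tcp_pos: [589.6, -33.0, 52.8]
eef_rot: [-180.0, 0.0, 7.4]
ft_force: [-0.3, -0.4, 0.1]
finger_gap: 0.001
```

Run:
```python
from h import *
c=camera("side");cv2.imwrite("pics/s6.png",cv2.resize(c["pixels"][180:300,270:430],(800,600)))
P=pts(c)
for u in (340,343,346): print(u,[P[v,u].round(0).astype(int).tolist() for v in range(238,266,2)])
print(manip.get_state()["ft_force"])
```

```text
340 [[585, -47, 143], [585, -48, 138], [585, -49, 134], [586, -45, 125], [586, -47, 121], [586, -46, 115], [587, -45, 108], [586, -47, 106], [587, -46, 99], [592, -33, 76], [591, -36, 74], [590, -40, 74], [589, -43, 72], [587, -48, 74]]
343 [[592, -41, 133], [592, -41, 129], [592, -44, 128], [592, -45, 123], [592, -45, 118], [592, -46, 114], [592, -46, 109], [592, -45, 102], [592, -46, 98], [598, -32, 73], [596, -38, 76], [595, -40, 73], [593, -46, 75], [592, -50, 75]]
346 [[596, -46, 138], [596, -45, 131], [596, -46, 128], [597, -46, 123], [597, -45, 116], [597, -46, 112], [597, -46, 107], [605, -25, 74], [604, -29, 73], [603, -33, 73], [601, -38, 74], [600, -43, 74], [599, -47, 74], [597, -52, 75]]
[-0.34295428 -0.11474138 -0.53766366]
```

View pics/s6.png

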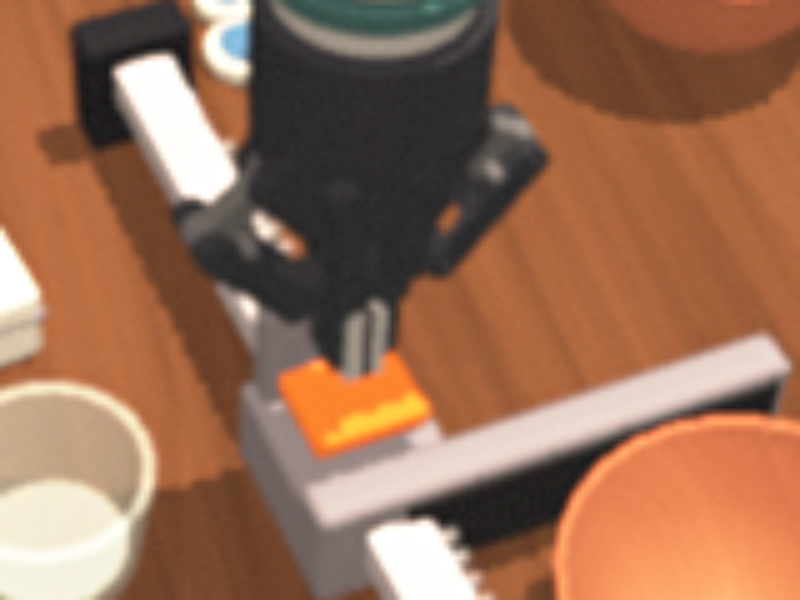

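The tips are at about (365,375), still roughly 20 mm above the tab by depth. They sit about 42 mm behind the reported TCP, so I'll trust contact force and keep going down.

```bash
for i in 1; do python3 -m crank '[[0,0,0.005,0,0],[0,0,0.005,0,0],[0,0,0,0,0],[0,0,0,0,0]]';  python3 -m crank '[[0,0,0.004,0,0],[0,0,0,0,0],[0,0,0,0,0]]';python3 -m crank '[[0,0,0.003,0,0],[0,0,0,0,0],[0,0,0,0,0]]'; done
```

```text
t: 7.28
tcp_pos: [589.3, -32.9, 42.4]
eef_rot: [-180.0, 0.1, 7.4]
ft_force: [-0.1, 0.7, 0.0]
finger_gap: 0.001
t: 7.53
tcp_pos: [589.6, -33.0, 38.8]
eef_rot: [-180.0, 0.0, 7.4]
ft_force: [0.5, 0.2, 0.2]
finger_gap: -0.002
t: 7.78
tcp_pos: [590.3, -33.1, 36.3]
eef_rot: [180.0, -0.0, 7.4]
ft_force: [0.3, 0.4, 3.0]
finger_gap: 0.0
```

Contact: 3 N at TCP z of about 36. Now pressing.

```bash
for i in 1; do python3 -m crank '[[0,0,0.003,0,0],[0,0,0.002,0,0],[0,0,0,0,0],[0,0,0,0,0]]';  python3 -m crank '[[0,0,0.003,0,0],[0,0,0,0,0],[0,0,0,0,0]]';python3 -m crank '[[0,0,0.002,0,0],[0,0,0,0,0],[0,0,0,0,0]]'; done
```

```text
t: 8.12
tcp_pos: [590.3, -33.1, 31.1]
eef_rot: [180.0, -0.0, 7.4]
ft_force: [1.0, -0.3, 5.0]
finger_gap: -0.003
t: 8.37
tcp_pos: [590.3, -33.1, 28.2]
eef_rot: [180.0, -0.0, 7.4]
ft_force: [0.6, 0.3, 6.3]
finger_gap: -0.001
t: 8.62
tcp_pos: [590.3, -33.1, 26.8]
eef_rot: [180.0, -0.1, 7.4]
ft_force: [-0.2, -0.5, 8.2]
finger_gap: 0.0
```

The tab is bottomed at 8 N. Pushing along the tool's -y.

```bash
python3 -m crank '[[0,-0.004,0.001,0,0],[0,-0.004,0,0,0],[0,-0.004,0,0,0],[0,-0.005,0,0,0],[0,-0.005,0,0,0],[0,-0.005,0,0,0],[0,0,0,0,0]]'
```

```text
t: 9.2
tcp_pos: [587.0, -7.6, 26.7]
eef_rot: [179.9, -0.1, 7.4]
ft_force: [-2.0, -1.1, 14.3]
finger_gap: -0.003
```

```bash
python3 -m crank '[[0,-0.006,0,0,0],[0,-0.006,0,0,0],[0,-0.006,0,0,0],[0,-0.006,0,0,0],[0,-0.006,0,0,0],[0,-0.006,0,0,0],[0,-0.006,0,0,0],[0,-0.006,0,0,0],[0,-0.006,0,0,0],[0,-0.006,0,0,0],[0,0,0,0,0]]'
python3 - <<'E'
from h import *
c=camera("side");cv2.imwrite("pics/s7.png",cv2.resize(c["pixels"][160:340,230:470],(800,600)))
E
```

```text
t: 10.12
tcp_pos: [579.2, 52.5, 26.7]
eef_rot: [179.9, -0.1, 7.4]
ft_force: [-2.3, -1.1, 15.9]
finger_gap: -0.0
```

View pics/s7.png

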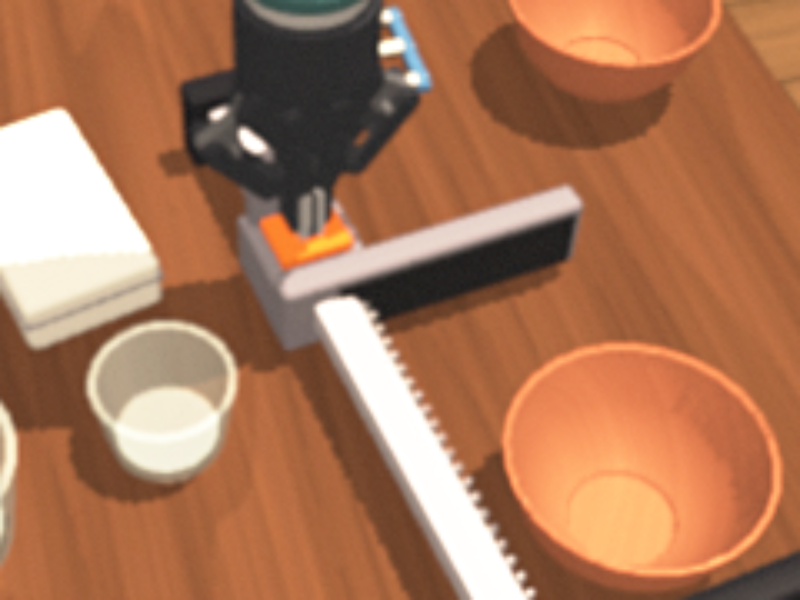

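The jaw is following, with the tab held and the bowl and cup undisturbed. Continuing.

```bash
python3 -m crank '[[0,-0.006,0,0,0],[0,-0.006,0,0,0],[0,-0.006,0,0,0],[0,-0.006,0,0,0],[0,-0.006,0,0,0],[0,-0.006,0,0,0],[0,-0.006,0,0,0],[0,-0.006,0,0,0],[0,-0.006,0,0,0],[0,0,0,0,0]]'; python3 -m crank '[[0,-0.004,0,0,0],[0,-0.004,0,0,0],[0,-0.004,0,0,0],[0,0,0,0,0]]'
```

```text
t: 11.0
tcp_pos: [572.1, 106.3, 26.7]
eef_rot: [180.0, -0.1, 7.4]
ft_force: [-2.6, -0.8, 16.0]
finger_gap: 0.003
t: 11.33
tcp_pos: [570.7, 117.5, 26.6]
eef_rot: [179.9, -0.1, 7.4]
ft_force: [-2.2, -1.8, 15.4]
finger_gap: -0.001
```

```bash
python3 -m crank '[[0,-0.004,0,0,0],[0,-0.004,0,0,0],[0,-0.004,0,0,0],[0,0,0,0,0]]';python3 -m crank '[[0,-0.004,0,0,0],[0,-0.004,0,0,0],[0,-0.002,0,0,0],[0,0,0,0,0]]'
python3 - <<'E'
from h import *
c=camera("scene");cv2.imwrite("pics/s8.png",cv2.resize(c["pixels"][170:320,230:430],(800,600)))
E
```

```text
t: 11.67
tcp_pos: [569.1, 129.4, 26.7]
eef_rot: [179.9, -0.1, 7.4]
ft_force: [-2.4, -3.1, 16.1]
finger_gap: 0.001
t: 12.0
tcp_pos: [567.9, 139.1, 26.7]
eef_rot: [179.9, -0.1, 7.4]
ft_force: [-1.9, -2.9, 14.9]
finger_gap: -0.002
```

View pics/s8.png

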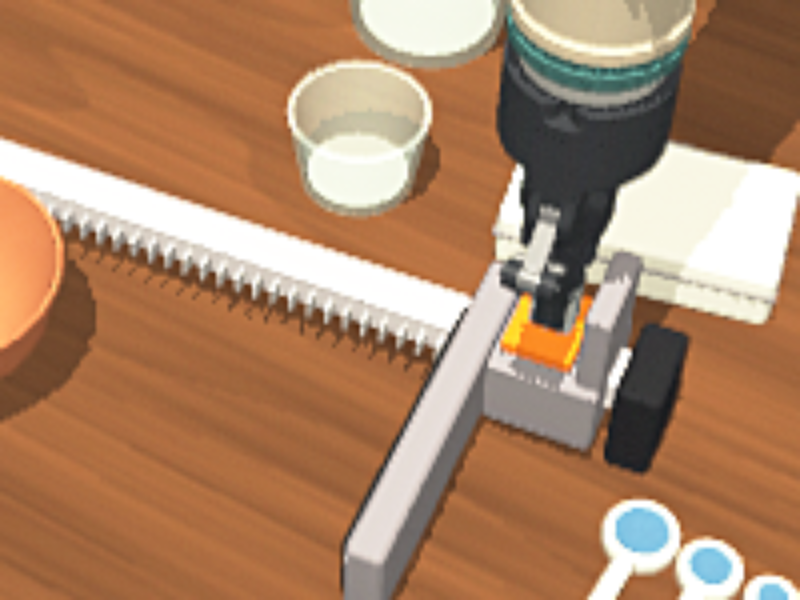

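The jaw body at (600,420) is still roughly 10 mm short of the block at (615,430). A bit further.

```bash
python3 -m crank '[[0,-0.003,0,0,0],[0,-0.003,0,0,0],[0,-0.002,0,0,0],[0,0,0,0,0]]';python3 -m crank '[[0,-0.002,0,0,0],[0,-0.002,0,0,0],[0,0,0,0,0]]';python3 -m crank '[[0,-0.002,0,0,0],[0,-0.002,0,0,0],[0,0,0,0,0]]'
```

```text
t: 12.38
tcp_pos: [567.2, 144.6, 26.7]
eef_rot: [179.8, -0.1, 7.3]
ft_force: [-1.5, -6.2, 14.4]
finger_gap: 0.009
t: 12.63
tcp_pos: [567.2, 147.5, 26.6]
eef_rot: [179.7, -0.1, 7.3]
ft_force: [-0.8, -8.7, 14.7]
finger_gap: 0.004
t: 12.88
tcp_pos: [567.2, 151.5, 26.7]
eef_rot: [179.7, -0.2, 7.3]
ft_force: [0.7, -8.6, 13.5]
finger_gap: 0.002
```

```bash
python3 -m crank '[[0,-0.002,0,0,0],[0,-0.002,0,0,0],[0,0,0,0,0]]';python3 -m crank '[[0,-0.002,0,0,0],[0,-0.002,0,0,0],[0,0,0,0,0],[0,0,0,0,0],[0,0,0,0,0]]'
python3 - <<'E'
from h import *
c=camera("scene");cv2.imwrite("pics/s9.png",cv2.resize(c["pixels"][200:290,290:410],(800,600)))
E
```

```text
t: 13.13
tcp_pos: [567.1, 152.6, 26.6]
eef_rot: [179.5, -0.2, 7.2]
ft_force: [1.0, -14.3, 13.6]
finger_gap: 0.001
t: 13.55
tcp_pos: [567.1, 152.4, 26.7]
eef_rot: [179.3, -0.2, 7.0]
ft_force: [0.9, -19.8, 13.5]
finger_gap: -0.001
```

View pics/s9.png

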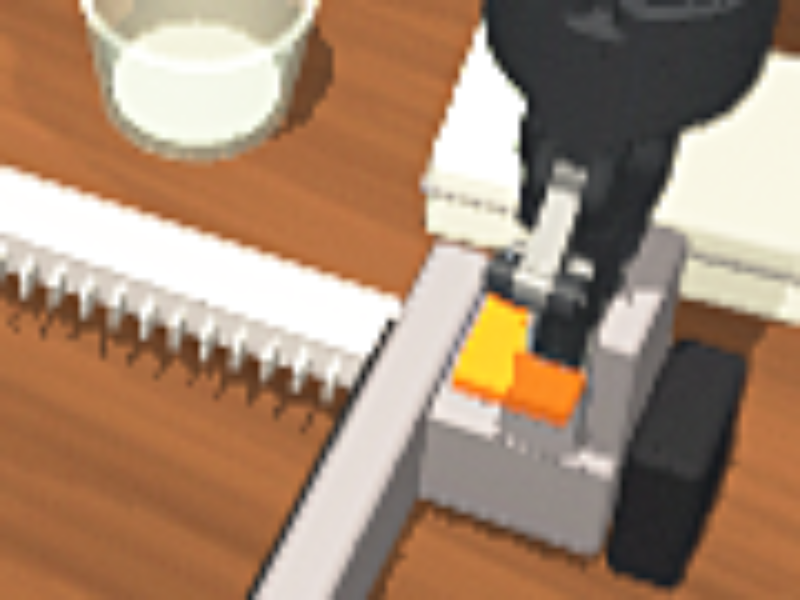

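The jaw body meets the block at (615,500), and the push has stalled at 20 N without further motion, so it is home. I'll ease off the push and lift straight up.

```bash
python3 -m crank '[[0,0.002,0,0,0],[0,0.002,0,0,0],[0,0,0,0,0]]';python3 -m crank '[[0,0,-0.004,0,0],[0,0,-0.006,0,0],[0,0.001,-0.008,0,0],[0,0.002,-0.015,0,0],[0,0,-0.025,0,0],[0,0,-0.03,0,0],[0,0,-0.03,0,0],[0,0.02,-0.03,0,0],[0,0.03,0,0,0],[0,0.03,0,0,0],[0,0,0,0,0],[0,0,0,0,0]]'
python3 - <<'E'
from h import *
y=np.array([-.129,.992])
f=np.load("scene.npz");c=camera("scene")
def tab(p,P):
    h=cv2.cvtColor(p,cv2.COLOR_BGR2HSV)
    m=(cv2.inRange(h,(12,190,180),(28,255,255))>0)&(P[...,2]>55)&(P[...,2]<85)&(P[...,0]>500)&(P[...,0]<680)&(abs(P[...,1])<220)
    n,l,s,_=cv2.connectedComponentsWithStats(m.astype(np.uint8));k=1+np.argmax(s[1:,4])
    Q=P[l==k];return s[k],np.array(cv2.minAreaRect(Q[:,:2].astype(np.float32))[0]),np.median(Q[:,2])
a=tab(f["p"],f["P"]);b=tab(c["pixels"],pts(c));print(a,b,"moved",(b[1]-a[1])@y)
cv2.imwrite("pics/s10.png",np.vstack([cv2.resize(c["pixels"][130:370,150:450],(500,400))]))
E
```

```text
t: 13.85
tcp_pos: [567.0, 152.6, 26.6]
eef_rot: [179.6, -0.2, 7.1]
ft_force: [0.8, -13.7, 13.4]
finger_gap: -0.002
t: 14.85
tcp_pos: [574.7, 75.6, 172.8]
eef_rot: [180.0, 0.1, 7.2]
ft_force: [-1.1, 0.3, -0.5]
finger_gap: -0.001
(array([275, 211,  21,  21, 243], dtype=int32), array([591.68927002, -30.52898407]), np.float64(71.96436316541683)) (array([358, 238,  24,  22, 335], dtype=int32), array([568.53479004, 146.11714172]), np.float64(72.53863104977037)) moved 178.21988470458984
```

View pics/s10.png

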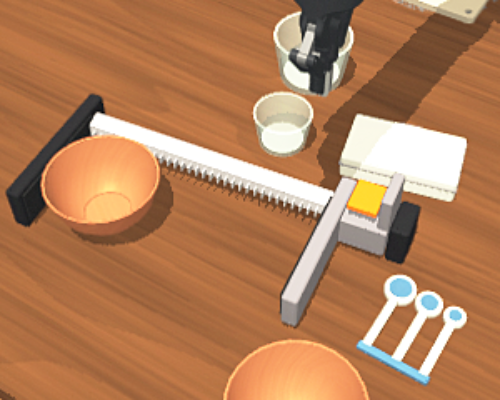

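The jaw is flush at the end block near (395,235), the tab's height reads the same as at the start, and the tool is clear. Handing in.

```bash
python3 -c "
from bench import manip
s=manip.get_state();print(s['t'],s['ft_force'],s['qvel'].round(1));print(manip.sign_off())"
```

```text
14.9 [-0.22379748  0.94433277 -0.61226193] [-1.6  0.3 -1.6 -0.3 -0.3  0.   0.1]
the job is handed in; nothing more can be done
None
```

I pressed the release tab until it bottomed (about 8 N, then held at about 15 N). With it held down, I pushed the jaw back until it stalled against the end block at 20 N, then let the tab up and drew clear. I handed in at 14.9 s; sign-off gives no verdict.

**Last checks:**
- **Jaw:** the tab's centre had moved 178 mm along the bar, and the jaw looks flush with the block in the last picture.
- **Tab:** its measured height is 72.5 mm, against 72.0 mm at the start, so it is up again.
- **Other things:** the bowl, cup, case and spoons look unmoved in the last picture; I did not measure their positions.
- **Arm:** the wrist force was about zero, so the tool is touching nothing.

**What disagreed or failed:**
- **Fingertip position:** the tips appeared to sit about 38–42 mm behind the reported TCP, so I found the tab by contact force, touching it at a reported TCP height of 36 mm.
- **Refused move:** one call was refused because it had 13 rows. The arm stayed where it was, and I sent a corrected move.

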